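# Fit the crevice nozzle on the crumb vacuum

## Task

Fit the blue-grey crevice nozzle onto the inlet pipe of the hand vacuum in its dock: slide it on as far as the red spring button, press the button in while you push the nozzle's mouth over it, and slide on until the button pops out through the hole in the nozzle's side. Feel for the button and the click, and work gently: never ram the nozzle against the button. Leave the other things on the counter where they are, and let go of the nozzle once it is locked on.

Things in the scene. Friction and masses are not known exactly. Their poses are not given: they have to be found in the camera images.
- dock: Black charging dock fixed to the counter, 250 x 140 mm; a white hand vacuum with a clear dust cup lies in it. Origin on the counter; x level, along the vacuum's inlet pipe, outward; z up. The vacuum's top is at most 30 mm above the pipe's axis as far back as x = 0, then a handle rises to 90 mm above it. A dark collar 42 mm square at x = 120 mm (within 12 mm); the pipe runs out from it.
- nose_mid (a point): Point on the dock, its axes: where the centre of the free end (nose) of the silver inlet pipe is when the vacuum lies midway in the dock, 95 mm above the counter. The vacuum may lie up to 12 mm farther out or in along x, held fast there by rubber pads; sideways and in height it is true. The pipe is square, 30 x 30 mm, 87 mm long; its last 6 mm taper to 25 mm square.
- button_mid (a point): Point on the dock, its axes: on the pipe's +y wall at the middle of the red button when the vacuum lies midway: 42 mm behind the nose, 15 mm beside the pipe's axis. Button, nose and seal shift together, up to 12 mm along x. The button stands out 7 mm to +y. 17 mm behind it a sprung black sealing ring on a sleeve, 34 mm square, bears on the mouth for the last 5 mm before the click: 4 rising to 9 N.
- button_press (a joint): How far the red button is pressed in, m: 0 = fully out, 0.007 = flush with the pipe wall. Round, 11 mm across: straight flank up to 3.5 mm above the wall, then a 41 degree cone to a 3 mm flat top. The flank stops the nozzle's mouth; pressed in 3.5 mm or more, the mouth rides up the cone and then keeps the button in. Spring: 2.5 N to start, 5.5 N at flush.
- nozzle: Loose blue-grey crevice nozzle, 153 mm long, 90 g. Origin on its underside, 75 mm from the mouth; x from mouth to tip, z up as it lies. For 75 mm from the mouth it is a square tube, 35.5 mm outside, 31.5 mm inside, open to its full depth; then it tapers to a flat blade 30 x 14 mm. It goes on as it lies, its x along the vacuum's x, so that hole and button are on the same side.
- nozzle_mouth (a point): Centre of the nozzle's open mouth, on the tube's axis, 17.75 mm above the underside. Same axes as the nozzle.
- nozzle_hole (a point): Centre of the round hole, 14 mm across, in the outside of the tube's +y wall: 22 mm from the mouth, at mid height.
- brush_nozzle: Loose grey dusting brush attachment, 117 mm long, 66 mm wide, 40 mm high; not needed. Origin on its underside.
- white_mug: White mug, 82 mm across, 95 mm high; not needed. Origin at the middle of its underside.
- green_cup: Lime green cup, 72 mm across, 75 mm high; not needed. Origin at the middle of its underside.
Mind the look-alikes: they are no part of the job. Leave any green look-alike of the nozzle alone.

How it is judged:
By the outcome, as a careful person would: the job done as asked, in the order asked, and still so for the second after the job is handed in, with the robot touching nothing.
It also fails if it takes over 58 s, if anything falls off the work surface, if the arm or the gripper's body presses on something with over 40 N, if the wrist force passes 120 N, or if a joint passes its speed limit or range.

## Robot

A 6-joint arm with a two-finger parallel gripper is mounted at the origin on the work surface. World frame = base frame: x ahead of the robot, y to its left, z up, the work surface at z = 0. Lengths are in m, angles in degrees, forces in N, time in s.
With the tool pointing down it reaches from about 0.4 to 0.825 m from the base axis. Payload 7 kg.
Tool frame: the origin (TCP) lies on the centre line of the jaws, within the pads' length; the fingertips stand 11 mm ahead of it and the grasp point (between the pads) lies 8 mm behind it; z points along the fingers, y is the line along which they close (so a half turn about z gives the same grasp; the last joint's range is limited). The gripper opens to 88 mm and grips with 3 to 60 N. Pads are 19 mm wide; open, the fingers measure 130 mm over their backs; the gripper's body (78 mm by 193 mm) begins 47 mm behind the grasp point.
Start: joints at [-47.664, 20.546, 0.682, 0, -70.136, -16.507], TCP at [0.294, -0.608, 0.238] pointing down, gripper open.
Joint ranges: [-176.03, 176.03], [-82.01, 121.73], [-58.28, 71.71], [-173.87, 95.51], [-174.79, -0.11], [-173.66, 173.66]. Speed limits (degrees/s): [136.94, 136.94, 172.46, 180, 180, 180].

## Interface

Orientations are given as [roll, pitch, yaw] about the fixed x, y, z axes, in that order (R = Rz(yaw) Ry(pitch) Rx(roll)).
In Python, from plant import r, capture, camera_model, job gives the robot as it stands.
- The arm moves only by the tool drive_tool, never from a script. Its argument "increments" is a list that holds one entry, the list of rows, each a list of 5 numbers: the gripper's target within -1 to 1 (fully open at 1, half-way at 0, shut at -1), then the shift along the tool's x, y, z scaled (see below), then the turn about the tool's z scaled (see below). In form: [[[gripper, tx, ty, tz, roll], ...]]. A call has 1 to 5 rows; each row is the pose to reach, as a shift and turn from the pose commanded when the call began, along the tool's axes at that moment, turning the shorter way round; what a row does not reach only later rows make up. The controller multiplies each number of a shift by 120 mm and each number of a turn by 360 degrees. A row lasts 1/8 s, in which the tool goes at most 62.5 mm and 10.7 degrees, less where a joint would pass 70% of its speed; a pose out of reach is approached as far as the arm can. A call with a number of a shift or a turn outside -1 to 1 is refused whole. A call with a gripper value outside its range is refused whole. The fingers move at their own pace and stop on an object; "squeeze" is the grip in N (left out, the last holds). Time passes only in rows, so rows that repeat a pose let the fingers close. It gives the time, the measured TCP pose, the force, the opening and the grip force at its end, in the units of the state.
- r.get_state(): the state, without advancing time (a new reading comes with each control period).
- capture(name): name is "side" or "top" or "wrist"; returns the picture (480x640x3 uint8, red, green, blue); there is no depth.
- camera_model(name): a dict with "camera_matrix" (3x3 intrinsics, pixels), "rvec" (rotation vector, rad) and "tvec" (3), from world to camera coordinates, as OpenCV has them. Camera axes: x right, y down, z forward; pixel columns grow to the right and rows downward; lengths in m; the calibration is good to about 2 mm. A picture is of the moment at which its call begins: read the wrist's pose just before it. camera_model takes no time and is no camera call; for the wrist camera it gives the pose at the moment of the call.
- job.close_job(): hands the job in; it is judged then, once.
The state is a dict: "time_s": time; "joints": joint angles; "qd": joint speeds; "joint_torque": joint torques, N m; "tcp_pos": TCP position; "eef_rot": TCP orientation; "contact_force": force on the tool from outside, world axes, zero at the start; "moment": the same for the moment, N m; "gripper_width": finger opening in m; "gripper_force": force on a finger pad.
Only numpy, scipy, OpenCV 4.12 (cv2) and the standard library are available. Lean on these libraries where they do the work, as an engineer would, in place of code of your own. Each camera call takes 0.05 s, during which the arm holds its last target. There are 200 camera calls.

## Working session

There is one attempt and no reset: what is moved stays moved. The work goes in short steps, Python scripts to look and compute and a tool call to move; the robot and the scene stay as the last step left them, time stands still between calls to the robot, and variables do not carry over. Pictures are saved under pics/ and viewed, at most 10 in all, crops included, and the job is handed in when it is done.

Besides the shell and the picture viewer there is one more tool, called as a command line: name --argument value ..., lists and objects as JSON in quotes. drive_tool: Moves the arm, as the interface text tells. Its arguments: {"type":"object","properties":{"increments":{"type":"array"},"squeeze":{"type":"number"}},"required":["increments"]}

```bash
mkdir -p pics
python3 - <<'E'
from plant import r,capture,camera_model,job
import cv2,numpy as np
print(r.get_state())
for n in ("side","top"):
    im=capture(n); cv2.imwrite(f"pics/{n}0.png",im[:,:,::-1]); m=camera_model(n)
    R=cv2.Rodrigues(np.array(m["rvec"]))[0]; print(n,m["camera_matrix"],(-R.T@np.array(m["tvec"]).ravel()).round(3),R.round(3))
E
```

```text
{'time_s': 0.0, 'joints': array([-4.76627290e+01,  2.05931374e+01,  6.33117890e-01, -2.02290163e-02,
       -7.01357174e+01, -1.65077972e+01]), 'qd': array([-0.04968406,  0.04985777, -0.10456879,  0.03782746, -0.13243347,
        0.04915488]), 'joint_torque': array([ 9.60592624e-04, -5.82714808e+01,  2.93067062e+01,  6.99717969e+00,
        7.08267806e-03, -1.63276868e-04]), 'tcp_pos': array([ 0.29387196, -0.60714208,  0.23659813]), 'eef_rot': array([ 1.79902805e+02, -8.97340038e-03, -1.54177408e+02]), 'contact_force': array([0.89732255, 0.12717885, 0.66120729]), 'moment': array([-0.0277452 ,  0.07385991, -0.02633994]), 'gripper_force': 0.0, 'gripper_width': 0.08759585442352015}
side [[591.05763641   0.         327.90062888]
 [  0.         591.05763641 236.14113399]
 [  0.           0.           1.        ]] [0.571 0.948 0.741] [[-0.998 -0.056  0.019]
 [-0.046  0.535 -0.843]
 [ 0.037 -0.843 -0.537]]
top [[589.12635561   0.         315.16992754]
 [  0.         589.12635561 245.61849471]
 [  0.           0.           1.        ]] [ 0.459 -0.065  1.288] [[ 0.015 -1.    -0.002]
 [-0.992 -0.014 -0.126]
 [ 0.126  0.004 -0.992]]
```

View pics/side0.png

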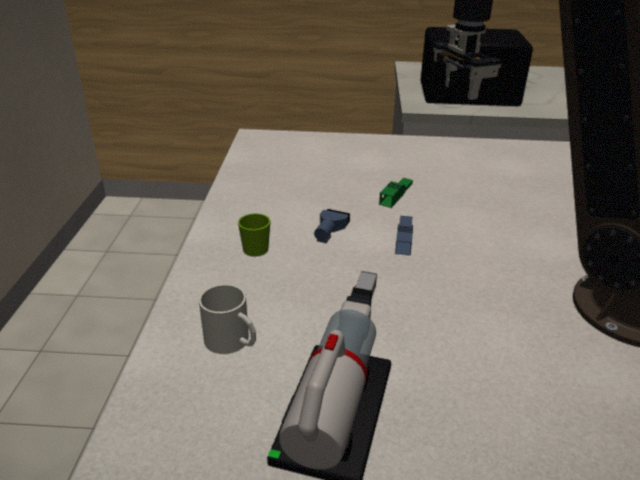

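View pics/top0.png

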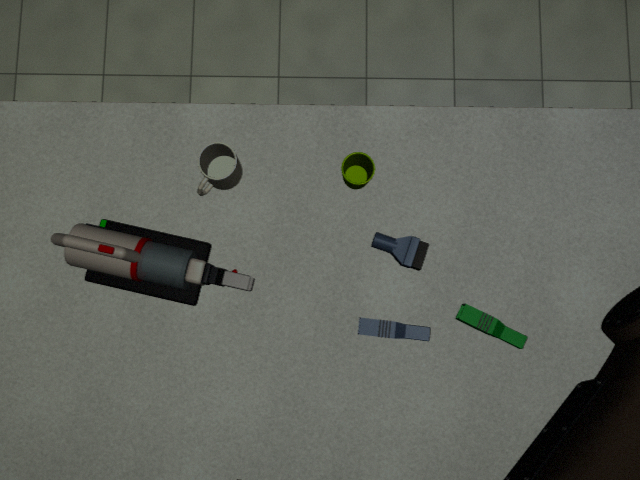

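Candidates in the top view: blue-grey nozzle (395,329), green look-alike (491,326) and blue-grey brush with dark bristles (400,250). I choose (395,329), whose mouth is on the left, and check it in a close crop.

Run:
```python
import cv2,numpy as np
t=cv2.imread("pics/top0.png")
a=cv2.resize(t[300:360,345:445],None,fx=8,fy=5*8/5,interpolation=cv2.INTER_CUBIC)[:300+180]
b=cv2.resize(t[255:300,185:265],None,fx=8,fy=8,interpolation=cv2.INTER_CUBIC)
a=cv2.convertScaleAbs(a[:,:800],alpha=1.6); b=cv2.convertScaleAbs(b,alpha=1.6)
a=a[100:340]; b=np.pad(b,((0,0),(0,800-b.shape[1]),(0,0)))
cv2.imwrite("pics/crop1.png",np.vstack([a,b])); print(a.shape,b.shape)
```

```text
(240, 800, 3) (360, 800, 3)
```

View pics/crop1.png

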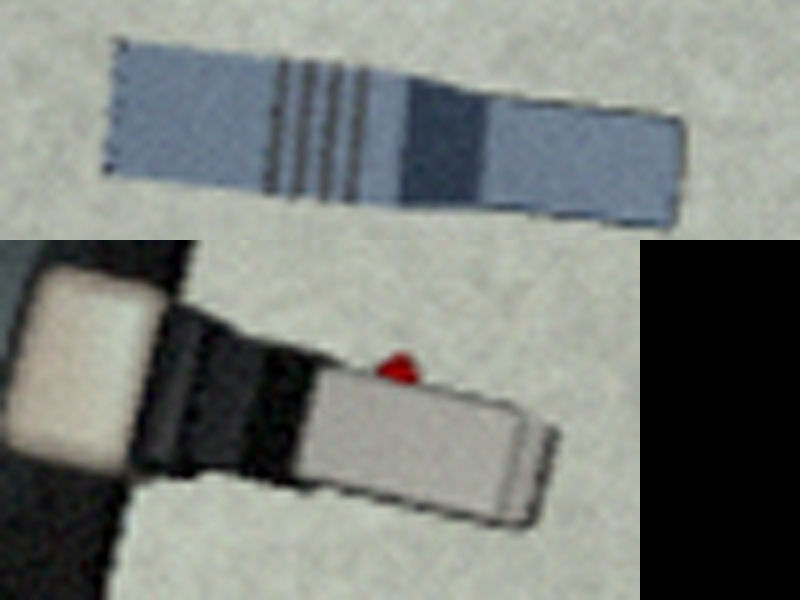

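The crop confirms it: the blue-grey nozzle has its square mouth at about (359,326) and its blade to the right. The silver pipe has its nose at about (252,284) and the red button at (235,270), on the far side (+y of the dock).

```bash
cat > h.py <<'E'
import cv2,numpy as np
from plant import r,capture,camera_model,job
def ray(m,px,z):
    K=np.array(m["camera_matrix"]);R=cv2.Rodrigues(np.array(m["rvec"]))[0];t=np.array(m["tvec"]).ravel()
    px=np.atleast_2d(px).astype(float); d=(R.T@np.linalg.inv(K)@np.c_[px,np.ones(len(px))].T).T; c=-R.T@t
    return c+d*((z-c[2])/d[:,2])[:,None]
def big(mask):
    n,l,s,c=cv2.connectedComponentsWithStats(mask.astype(np.uint8)); k=1+np.argmax(s[1:,4]); return l==k
def strip(P,lo,hi):
    """P: plane points (N,2) of a rectangle-ish blob; refine axis from centre line: returns yaw, sections"""
E
python3 - <<'E'
from h import *
m=camera_model("top"); t=cv2.imread("pics/top0.png").astype(int)
B,G,R=[t[:,:,i] for i in range(3)]
hsv=cv2.cvtColor(t.astype(np.uint8),cv2.COLOR_BGR2HSV)
def roi(mask,x0,x1,y0,y1):
    o=np.zeros_like(mask); o[y0:y1,x0:x1]=mask[y0:y1,x0:x1]; return o
nz=big(roi(B-R>15,345,440,305,355)); 
ys,xs=np.nonzero(nz); print("nozzle bbox",xs.min(),xs.max(),ys.min(),ys.max(),len(xs))
def edges(mask,c0,c1,z):
    up=[];dn=[]
    for c in range(c0,c1):
        v=np.nonzero(mask[:,c])[0]
        if len(v): up.append((c,v.min()-.5)); dn.append((c,v.max()+.5))
    for n,e in (("up",up),("dn",dn)):
        p=ray(m,e,z)[:,:2]; k=np.polyfit(p[:,1],p[:,0],1); print(n,"x=",k.round(4),"yaw",np.degrees(np.arctan2(-1,-k[0])).round(2),"ends",p[0].round(4),p[-1].round(4))
edges(nz,361,393,.0355)
print("mouth",ray(m,[[359.75-.5,317.75],[358.25-.5,334]],.0355).round(4), "tip",ray(m,[[345+684/8,300+220/8],[345+672/8,300+328/8]],.02).round(4))
sat=hsv[:,:,1]
sp=(t.min(2)>95)&(R-B>-5)
edges_m=None
print("pipe corners top/nose", ray(m,[[185+557/8-.5,255+(430-240)/8],[185+530/8-.5,255+(524-240)/8]],.107).round(4))
# pipe long edges from crop coordinates (top face z=.110): upper edge pts, lower edge pts
up=ray(m,[[185+x/8-.5,255+(y-240)/8-.5] for x,y in((330,367),(515,406))],.110); dn=ray(m,[[185+x/8-.5,255+(y-240)/8-.5] for x,y in((300,480),(495,520))],.110)
for p in(up,dn): print(p.round(4),np.degrees(np.arctan2(*(p[1]-p[0])[[1,0]])).round(2))
red=roi((R-G>60)&(R-B>60),228,242,260,280); y,x=np.nonzero(red); print("button",x.mean(),y.mean(),ray(m,[x.mean(),y.mean()],.1).round(4))
E
```

```text
nozzle bbox 390 429 322 340 540
up x= [-3.964  -0.4286] yaw -14.16 ends [ 0.4423 -0.2204] [ 0.4591 -0.2246]
dn x= [-0.0148  0.4224] yaw -89.15 ends [ 0.4257 -0.2204] [ 0.4258 -0.2246]
mouth [[ 0.4659 -0.1556  0.0355]
 [ 0.432  -0.1526  0.0355]] tip [[ 0.4476 -0.3086  0.02  ]
 [ 0.4192 -0.3051  0.02  ]]
pipe corners top/nose [[0.5401 0.0609 0.107 ]
 [0.5165 0.067  0.107 ]]
[[0.5559 0.118  0.11  ]
 [0.5468 0.0713 0.11  ]] -101.05
[[0.5275 0.1245 0.11  ]
 [0.5182 0.0755 0.11  ]] -100.7
button 234.2 270.6 [[0.5565 0.1024 0.1   ]]
```

drive_tool --increments '[[[1,-0.87,0.84,0,0],[1,-0.87,0.84,0,0],[1,-0.87,0.84,0,0]]]'

```text
time_s: 0.48
tcp_pos: [0.3447, -0.4687, 0.2376]
eef_rot: [180.0, 0.0, -154.1]
contact_force: [0.4, -0.3, 0.5]
gripper_width: 0.088
gripper_force: 0.0
```

drive_tool --increments '[[[1,-0.87,0.84,0,0],[1,-0.87,0.84,0,0],[1,-0.87,0.84,0,0]]]'

```text
time_s: 0.85
tcp_pos: [0.3948, -0.3329, 0.2377]
eef_rot: [-180.0, 0.0, -154.0]
contact_force: [0.2, 0.3, 0.8]
gripper_width: 0.0874
gripper_force: 0.0
```

drive_tool --increments '[[[1,-0.87,0.84,0,-0.148],[1,-0.87,0.84,0,-0.148],[1,-0.87,0.84,0,-0.148],[1,-0.87,0.84,0,-0.148],[1,-0.87,0.84,0,-0.148]]]'

```text
time_s: 1.48
tcp_pos: [0.4444, -0.1986, 0.2374]
eef_rot: [180.0, -0.0, -100.5]
contact_force: [-0.1, 0.1, 0.0]
gripper_width: 0.0877
gripper_force: 0.0
```

Run:
```python
from h import *
m=camera_model("wrist"); im=capture("wrist"); cv2.imwrite("pics/w1.png",im[:,:,::-1])
R=cv2.Rodrigues(np.array(m["rvec"]))[0]; print((-R.T@np.array(m["tvec"]).ravel()).round(3),R.round(2).tolist()); np.save("w1.npy",m,allow_pickle=True)
```

```text
[ 0.432 -0.266  0.384] [[-0.98, 0.18, 0.0], [0.17, 0.95, 0.26], [0.05, 0.25, -0.97]]
```

View pics/w1.png

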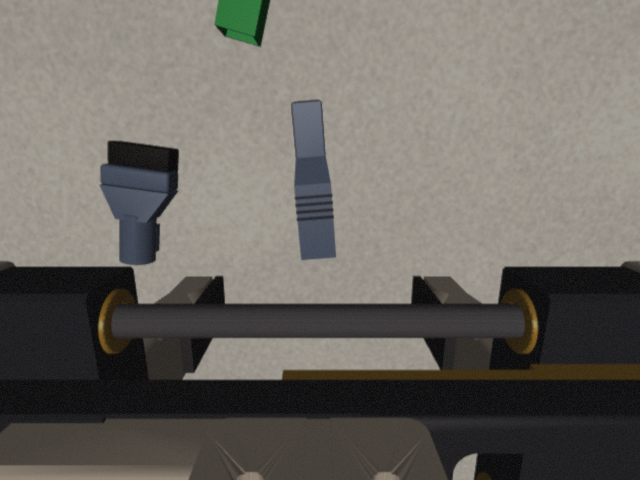

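The wrist view shows the whole nozzle: mouth edge at (302–336, 258), blade tip at (307,101).

Run:
```python
from h import *
m=np.load("w1.npy",allow_pickle=True).item(); t=cv2.imread("pics/w1.png").astype(int)
mask=(t[:,:,0]-t[:,:,2]>0); o=np.zeros_like(mask); o[95:266,280:350]=mask[95:266,280:350]
o=big(cv2.morphologyEx(o.astype(np.uint8),cv2.MORPH_CLOSE,np.ones((9,9))))
ys,xs=np.nonzero(o); print(xs.min(),xs.max(),ys.min(),ys.max())
L=[];Rr=[]
for y in range(190,253):
    v=np.nonzero(o[y])[0]; L.append((v.min()-.5,y)); Rr.append((v.max()+.5,y))
for e in(L,Rr):
    p=ray(m,e,.0355); k=np.polyfit(p[:,1],p[:,0],1); print(k.round(4),np.degrees(np.arctan2(-1,-k[0])).round(2),p[0].round(4),p[-1].round(4))
bot=[(x,np.nonzero(o[:,x])[0].max()+.5) for x in range(305,334)]
p=ray(m,bot,.0355); print("mouth",p[0].round(4),p[-1].round(4),p.mean(0).round(4))
top=[(x,np.nonzero(o[:,x])[0].min()-.5) for x in range(296,319)]
p=ray(m,top,.02);print("tip",p.mean(0).round(4)); print(r.get_state()["tcp_pos"],r.get_state()["joints"])
```

```text
291 335 100 259
[0.1092 0.487 ] -96.23 [ 0.4629 -0.228   0.0355] [ 0.4692 -0.166   0.0355]
[0.1033 0.4502] -95.9 [ 0.427  -0.2214  0.0355] [ 0.4336 -0.1595  0.0355]
mouth [ 0.4653 -0.1572  0.0355] [ 0.4371 -0.1542  0.0355] [ 0.4511 -0.156   0.0355]
tip [ 0.435  -0.3066  0.02  ]
[ 0.44436314 -0.19879679  0.23742439] [-8.96619438e-01  2.58116144e+00 -2.23381802e+01  3.25536207e-03
 -6.50989988e+01 -9.11669489e+00]
```

drive_tool --increments '[[[1,0.006,-0.023,0.4,-0.0122],[1,0.006,-0.023,0.8,-0.0122],[1,0.006,-0.023,0.96,-0.0122]]]'

```text
time_s: 1.9
tcp_pos: [0.445, -0.2002, 0.1196]
eef_rot: [179.8, 0.0, -96.7]
contact_force: [-0.6, 0.2, 0.2]
gripper_width: 0.0876
gripper_force: 0.0
```

drive_tool --increments '[[[1,0,0,0.4,0],[1,0,0,0.7,0],[1,0,0,0.85,0],[1,0,0,0.9,0],[1,0,0,0.9,0]]]'

```text
time_s: 2.52
tcp_pos: [0.4469, -0.2003, 0.0144]
eef_rot: [180.0, -0.0, -96.6]
contact_force: [-0.2, 0.3, 0.1]
gripper_width: 0.0875
gripper_force: 0.0
```

drive_tool --increments '[[[-0.3,0,0,0,0],[-0.3,0,0,0,0],[-0.3,0,0,0,0],[-0.3,0,0,0,0],[-0.3,0,0,0,0]]]' --squeeze 20

```text
time_s: 3.15
tcp_pos: [0.4468, -0.2001, 0.0144]
eef_rot: [-180.0, 0.0, -96.5]
contact_force: [-0.1, 0.1, 0.8]
gripper_width: 0.043
gripper_force: 0.0
```

drive_tool --increments '[[[-0.5,0,0,0,0],[-0.5,0,0,0,0],[-0.5,0,0,0,0]]]'

```text
time_s: 3.52
tcp_pos: [0.4468, -0.2001, 0.0144]
eef_rot: [180.0, 0.0, -96.5]
contact_force: [0.2, 0.4, 1.0]
gripper_width: 0.0354
gripper_force: 20.0
```

drive_tool --increments '[[[-0.5,0,0,-0.4,0],[-0.5,0,0,-0.8,0],[-0.5,0,0,-1,0],[-0.5,0,0,-1,0]]]'

```text
time_s: 4.03
tcp_pos: [0.4479, -0.2002, 0.1362]
eef_rot: [-179.8, 0.0, -96.5]
contact_force: [0.4, -0.9, -1.3]
gripper_width: 0.0354
gripper_force: 20.0
```

drive_tool --increments '[[[-0.5,-0.2,0,-0.3,0],[-0.5,-0.5,0.07,-0.6,0],[-0.5,-0.908,0.07,-0.6,0],[-0.5,-0.908,0.07,-0.6,0]]]'

```text
time_s: 4.53
tcp_pos: [0.4507, -0.0886, 0.2057]
eef_rot: [180.0, 0.0, -96.3]
contact_force: [0.6, 0.8, -1.0]
gripper_width: 0.0355
gripper_force: 20.0
```

drive_tool --increments '[[[-0.5,-0.4,0.07,-0.3,0],[-0.5,-0.908,0.07,-0.6,0],[-0.5,-0.908,0.07,-0.6,0]]]'

```text
time_s: 4.9
tcp_pos: [0.4558, 0.0204, 0.2793]
eef_rot: [-179.9, 0.1, -96.3]
contact_force: [-0.2, 0.3, -1.8]
gripper_width: 0.0353
gripper_force: 20.0
```

drive_tool --increments '[[[-0.5,-0.4,0.07,-0.29,0],[-0.5,-0.7,0.07,-0.29,0.0125],[-0.5,-0.908,0.07,-0.29,0.0125],[-0.5,-0.908,0.07,-0.29,0.0125]]]'

```text
time_s: 5.4
tcp_pos: [0.4585, 0.1277, 0.3111]
eef_rot: [179.8, -0.1, -100.9]
contact_force: [0.8, -1.1, -0.0]
gripper_width: 0.0354
gripper_force: 20.0
```

Run:
```python
from h import *
print(r.get_state()["tcp_pos"],r.get_state()["joints"])
m=camera_model("wrist"); im=capture("wrist"); cv2.imwrite("pics/w2.png",im[:,:,::-1])
np.save("w2.npy",m,allow_pickle=True)
```

```text
[0.45853263 0.12774315 0.31110927] [ 3.93037260e+01 -9.71354497e-01 -1.62368062e+01 -3.21088138e-02
 -7.49354482e+01 -5.02346785e+01]
```

View pics/w2.png

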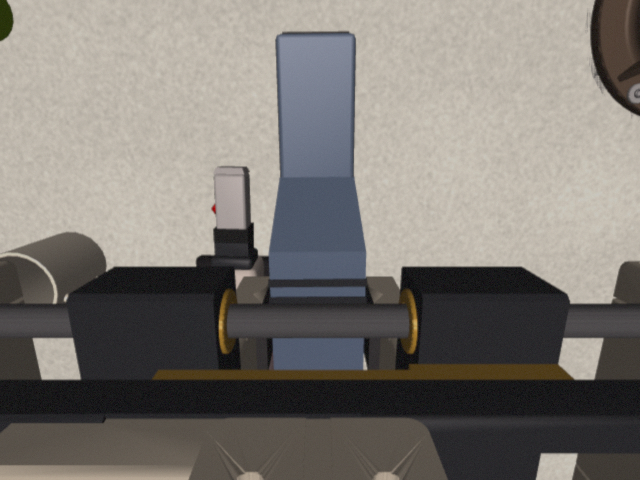

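The pipe shows at cols 215–250, with its nose at about row 167, the red button at (214,209) and the black seal sleeve from about row 225.

Run:
```python
from h import *
m=np.load("w2.npy",allow_pickle=True).item(); t=cv2.imread("pics/w2.png").astype(int); g=t.sum(2)//3
for y in (163,166,169,172,176,184,192,200,216,222): print(y,g[y,208:258:1].tolist() if y in(184,200) else g[y,208:258:2].tolist())
print("col225",g[160:235,226].tolist()); print("col240",g[160:235,240].tolist())
R,G=t[:,:,2],t[:,:,1]; ys,xs=np.nonzero((R-G>50)[190:225,200:225]); print("red x",xs.min()+200,xs.max()+200,"y",ys.min()+190,ys.max()+190,(xs.mean()+200,ys.mean()+190))
```

```text
163 [179, 182, 181, 174, 174, 179, 186, 185, 181, 182, 180, 181, 182, 184, 182, 181, 180, 184, 183, 179, 176, 177, 175, 182, 182]
166 [184, 183, 181, 180, 177, 149, 137, 122, 126, 121, 123, 123, 122, 126, 136, 135, 137, 136, 136, 136, 180, 179, 177, 178, 181]
169 [180, 177, 170, 170, 158, 157, 156, 160, 158, 156, 157, 160, 158, 157, 156, 155, 156, 120, 56, 56, 119, 182, 188, 187, 184]
172 [181, 181, 177, 161, 156, 159, 156, 158, 156, 157, 159, 160, 159, 159, 159, 160, 162, 157, 73, 56, 102, 186, 192, 190, 181]
176 [181, 177, 174, 144, 152, 155, 154, 155, 154, 157, 154, 155, 155, 154, 156, 154, 154, 142, 78, 55, 61, 177, 185, 179, 177]
184 [179, 182, 185, 184, 186, 176, 147, 146, 161, 164, 165, 164, 163, 164, 164, 164, 166, 166, 166, 168, 168, 168, 169, 170, 170, 170, 171, 171, 170, 173, 173, 174, 175, 172, 154, 128, 96, 60, 49, 53, 56, 94, 164, 179, 180, 181, 180, 180, 182, 179]
192 [181, 177, 184, 146, 156, 163, 162, 161, 163, 163, 166, 168, 167, 169, 171, 169, 170, 156, 110, 54, 46, 168, 184, 179, 176]
200 [184, 186, 188, 189, 188, 185, 179, 151, 152, 160, 159, 162, 160, 161, 163, 
[... 542 characters left out ...]
167, 167, 166, 167, 165, 166, 166, 168, 166, 165, 163, 166, 165, 163, 165, 163, 163, 163, 160, 163, 163, 161, 161, 160, 162, 160, 160, 163, 162, 158, 157, 158, 159, 158, 158, 159, 159, 160, 160, 159, 157, 158, 158, 157, 156, 153, 120, 70, 34, 34, 33, 31, 30]
col240 [183, 184, 183, 180, 177, 178, 137, 111, 146, 156, 159, 158, 162, 158, 141, 141, 154, 169, 176, 174, 176, 175, 175, 175, 175, 174, 174, 173, 173, 172, 173, 171, 170, 172, 170, 169, 171, 171, 171, 169, 169, 170, 169, 169, 167, 169, 166, 166, 168, 164, 166, 166, 166, 165, 163, 166, 164, 164, 164, 163, 162, 162, 162, 162, 162, 160, 163, 159, 138, 89, 43, 33, 30, 30, 33]
red x 212 215 y 205 212 (np.float64(213.72), np.float64(208.64))
```

Run:
```python
from h import *
m=np.load("w2.npy",allow_pickle=True).item()
L=ray(m,[[213,176],[213.4,184],[213.9,192],[214.5,200],[215.4,218]],.110)
Rt=ray(m,[[243.2,184],[243.7,200],[244.5,218]],.110)
Rb=ray(m,[[249.4,184],[249.9,200],[250.7,216]],.080)
for n,p in(("L",L),("Rt",Rt),("Rb",Rb)):
    k=np.polyfit(p[:,1],p[:,0],1); print(n,"x at y=.09:",np.polyval(k,.09).round(4),"yaw",np.degrees(np.arctan2(-1,-k[0])).round(2))
c=ray(m,[[231,174.5]],.110),ray(m,[[231,166]],.1075),ray(m,[[231,228.3]],.112),ray(m,[[213.7,208.6]],.098)
for n,q in zip(("taper","nose","seal","button"),c): print(n,q.round(4))
m=camera_model("top"); 
up=ray(m,[[185+x/8-.5,255+(y-240)/8-.5] for x,y in((330,367),(515,406))],.110); dn=ray(m,[[185+x/8-.5,255+(y-240)/8-.5] for x,y in((300,480),(495,520))],.110)
for p in (up,dn): print(np.interp(.09,p[::-1,1],p[::-1,0]))
print(camera_model("wrist")["tvec"])
# dock yaw from its rectangle in the top view
t=cv2.imread("pics/top0.png"); k=(t.max(2)<60).astype(np.uint8); o=np.zeros_like(k); o[215:310,80:215]=k[215:310,80:215]
cs=max(cv2.findContours(o,0,2)[0],key=cv2.contourArea); print(cv2.minAreaRect(ray(m,cv2.convexHull(cs)[:,0],.02)[:,:2].astype(np.float32)))
```

```text
L x at y=.09: 0.5524 yaw -101.69
Rt x at y=.09: 0.5235 yaw -101.65
Rb x at y=.09: 0.5231 yaw -101.27
taper [[0.5313 0.0722 0.11  ]]
nose [[0.5299 0.0645 0.1075]]
seal [[0.5437 0.1225 0.112 ]]
button [[0.5596 0.1021 0.098 ]]
0.5504108423190973
0.5209294340837868
[ 0.42567598 -0.25521636  0.40798366]
((0.5813542008399963, 0.30740371346473694), (0.31440162658691406, 0.1396748125553131), 78.02012634277344)
```

drive_tool --increments '[[[-0.5,0.3,-0.23,0,0.0017],[-0.5,0.6,-0.47,0,0.0017],[-0.5,0.888,-0.698,0.4,0.0017],[-0.5,0.888,-0.698,0.8,0.0017],[-0.5,0.888,-0.698,0.8,0.0017]]]'

```text
time_s: 6.08
tcp_pos: [0.5177, 0.0043, 0.2132]
eef_rot: [179.5, -0.2, -101.8]
contact_force: [-0.1, 0.0, 0.7]
gripper_width: 0.0357
gripper_force: 20.0
```

drive_tool --increments '[[[-0.5,0,0,0.4,0],[-0.5,0,0,0.8,0],[-0.5,0,0,1,0],[-0.5,0,0,1,0],[-0.5,0,0,1,0]]]'

```text
time_s: 6.7
tcp_pos: [0.5222, 0.0073, 0.0994]
eef_rot: [-179.8, 0.1, -101.6]
contact_force: [0.4, 0.1, -0.3]
gripper_width: 0.0354
gripper_force: 20.0
```

Run:
```python
from h import *
s=r.get_state(); print(s["tcp_pos"],s["eef_rot"],s["contact_force"],s["moment"],s["joints"])
im=capture("side"); cv2.imwrite("pics/s2.png",im[:,:,::-1]); im2=capture("top"); cv2.imwrite("pics/t2.png",im2[:,:,::-1])
a=cv2.convertScaleAbs(cv2.resize(im[230:330,300:430,::-1],None,fx=5,fy=5,interpolation=cv2.INTER_CUBIC),alpha=1.5)
cv2.imwrite("pics/s2c.png",a)
```

```text
[0.52215657 0.0073116  0.099366  ] [-1.79843712e+02  5.91073193e-02 -1.01562355e+02] [ 0.36020591  0.05414435 -0.27436154] [ 0.03321173  0.039187   -0.01016143] [ 22.37950665  13.99429053 -29.02140096   0.05242276 -46.82166047
 -33.97775925]
```

View pics/s2c.png

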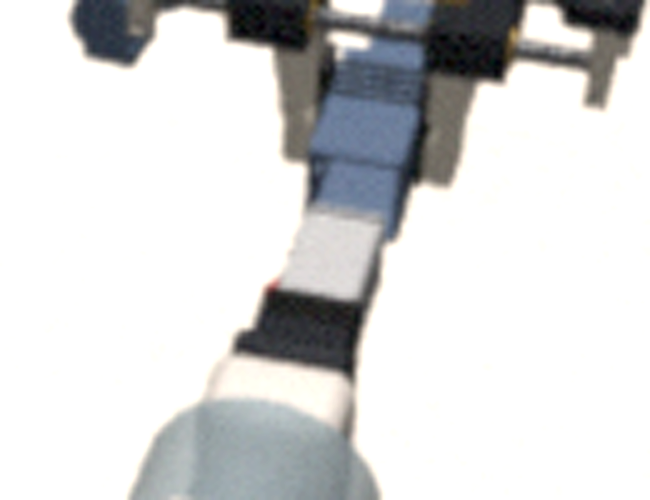

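The side crop shows the mouth's top edge at crop (312,152)–(412,172), above and beyond the nose at crop (310,210)–(382,218). I check the lateral offset next.

Run:
```python
from h import *
m=camera_model("side"); a=np.radians(-101.5); d=np.array([np.cos(a),np.sin(a)]); n=np.array([-d[1],d[0]]); N=np.array([.5325,.0655])
f=lambda P,z:ray(m,[(300+x/5-.4,230+y/5-.4) for x,y in P],z)[:,:2]
for nm,P,z in(("mouth top",[(312,152),(412,172)],.1205),("pipeL",[(305,215),(280,284)],.11),("pipeR",[(381,224),(361,298)],.11),("nose",[(311,208),(383,217)],.1075)):
    q=f(P,z)-N; print(nm,"along",(q@d*1e3).round(1),"lat",(q@n*1e3).round(1))
q=r.get_state()["tcp_pos"][:2]-N; print("tcp along/lat",q@d*1e3,q@n*1e3)
```

```text
mouth top along [11.4  9.1] lat [ 16.8 -20.9]
pipeL along [-13.6 -56.4] lat [13.6 13.5]
pipeR along [-11.4 -56.4] lat [-14.  -15.5]
nose along [-5.4 -3.5] lat [ 13.  -13.4]
tcp along/lat 59.10529893643785 1.242344126062614
```

drive_tool --increments '[[[-0.5,0,0,0.03,0],[-0.5,0,0,0.064,0],[-0.5,0,0,0.064,0]]]'

```text
time_s: 7.18
tcp_pos: [0.5204, 0.0068, 0.0892]
eef_rot: [180.0, -0.0, -101.6]
contact_force: [-0.5, -0.3, -0.2]
gripper_width: 0.0355
gripper_force: 20.0
```

drive_tool --increments '[[[-0.5,-0.04,0,0,0],[-0.5,-0.08,0,0,0],[-0.5,-0.11,0,0,0],[-0.5,-0.125,0,0,0],[-0.5,-0.14,0,0,0]]]'

```text
time_s: 7.8
tcp_pos: [0.524, 0.0235, 0.0895]
eef_rot: [180.0, 0.0, -101.6]
contact_force: [-0.0, -0.5, -1.1]
gripper_width: 0.0354
gripper_force: 20.0
```

drive_tool --increments '[[[-0.5,0,-0.004,-0.01,0],[-0.5,0,-0.007,-0.018,0],[-0.5,0,-0.007,-0.018,0]]]'

```text
time_s: 8.18
tcp_pos: [0.525, 0.0231, 0.0918]
eef_rot: [-180.0, 0.0, -101.6]
contact_force: [-0.9, -0.4, -0.8]
gripper_width: 0.0356
gripper_force: 20.0
```

drive_tool --increments '[[[-0.5,-0.01,0,0,0],[-0.5,-0.02,0,0,0],[-0.5,-0.03,0,0,0]]]'

```text
time_s: 8.55
tcp_pos: [0.5256, 0.0268, 0.0916]
eef_rot: [180.0, -0.0, -101.6]
contact_force: [-0.1, 0.4, -0.1]
gripper_width: 0.0352
gripper_force: 20.0
```

Mouth is about 5 mm over the nose with no contact. I carry on in small steps.

drive_tool --increments '[[[-0.5,-0.01,0,0,0],[-0.5,-0.02,0,0,0],[-0.5,-0.03,0,0,0]]]'

```text
time_s: 8.93
tcp_pos: [0.5263, 0.0304, 0.0916]
eef_rot: [180.0, 0.0, -101.6]
contact_force: [-0.1, -0.7, -0.9]
gripper_width: 0.0351
gripper_force: 20.0
```

Run:
```python
from h import *
s=r.get_state(); print(s["contact_force"].round(2),s["moment"].round(3))
im=capture("side"); a=cv2.convertScaleAbs(cv2.resize(im[240:310,320:400,::-1],None,fx=8,fy=8,interpolation=cv2.INTER_CUBIC),alpha=1.5)
cv2.imwrite("pics/s3c.png",a)
```

```text
[-0.07 -0.68 -0.89] [0.143 0.05  0.032]
```

View pics/s3c.png

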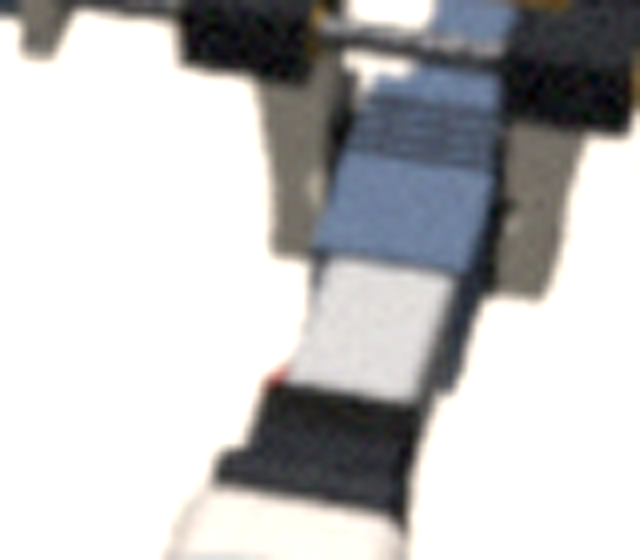

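The mouth now encloses the nose by about 9 mm. The pipe is centred in it, with equal gaps at crop x≈315/325 and 458/468. Forces are still near zero.

drive_tool --increments '[[[-0.5,-0.017,0,0,0],[-0.5,-0.034,0,0,0],[-0.5,-0.05,0,0,0],[-0.5,-0.067,0,0,0],[-0.5,-0.083,0,0,0]]]'

```text
time_s: 9.6
tcp_pos: [0.5283, 0.0401, 0.0916]
eef_rot: [180.0, -0.0, -101.6]
contact_force: [-1.7, -0.2, -0.3]
gripper_width: 0.0353
gripper_force: 20.0
```

drive_tool --increments '[[[-0.5,-0.017,0,0,0],[-0.5,-0.034,0,0,0],[-0.5,-0.05,0,0,0],[-0.5,-0.067,0,0,0],[-0.5,-0.075,0,0,0]]]'

```text
time_s: 10.22
tcp_pos: [0.53, 0.0489, 0.0916]
eef_rot: [180.0, -0.0, -101.6]
contact_force: [-1.8, -0.5, -1.1]
gripper_width: 0.0354
gripper_force: 20.0
```

drive_tool --increments '[[[-0.5,-0.012,0.003,0,0],[-0.5,-0.025,0.003,0,0],[-0.5,-0.038,0.003,0,0],[-0.5,-0.045,0.003,0,0]]]'

```text
time_s: 10.72
tcp_pos: [0.531, 0.0543, 0.0917]
eef_rot: [-180.0, 0.0, -101.6]
contact_force: [0.0, 0.3, -1.4]
gripper_width: 0.0353
gripper_force: 20.0
```

drive_tool --increments '[[[-0.5,-0.004,0,0,0],[-0.5,-0.008,0,0,0],[-0.5,-0.008,0,0,0]]]'

```text
time_s: 11.1
tcp_pos: [0.5311, 0.0551, 0.0917]
eef_rot: [-180.0, 0.0, -101.6]
contact_force: [-0.2, 0.2, -0.3]
gripper_width: 0.0354
gripper_force: 20.0
```

drive_tool --increments '[[[-0.5,-0.004,0,0,0],[-0.5,-0.008,0,0,0],[-0.5,-0.008,0,0,0]]]'

```text
time_s: 11.48
tcp_pos: [0.5312, 0.0561, 0.0917]
eef_rot: [-180.0, 0.0, -101.6]
contact_force: [-0.5, 0.5, -0.9]
gripper_width: 0.0351
gripper_force: 20.0
```

drive_tool --increments '[[[-0.5,-0.004,0,0,0],[-0.5,-0.006,0,0,0],[-0.5,-0.006,0,0,0]]]'

```text
time_s: 11.85
tcp_pos: [0.5314, 0.0568, 0.0916]
eef_rot: [-180.0, 0.0, -101.6]
contact_force: [-0.8, -0.4, -1.2]
gripper_width: 0.0355
gripper_force: 20.0
```

drive_tool --increments '[[[-0.5,-0.004,0,0,0],[-0.5,-0.006,0,0,0],[-0.5,-0.006,0,0,0]]]'

```text
time_s: 12.22
tcp_pos: [0.5314, 0.0573, 0.0916]
eef_rot: [180.0, -0.0, -101.6]
contact_force: [1.0, -2.2, -0.9]
gripper_width: 0.0352
gripper_force: 20.0
```

drive_tool --increments '[[[-0.5,-0.003,0,0,0],[-0.5,-0.003,0,0,0]]]'

```text
time_s: 12.48
tcp_pos: [0.5314, 0.0575, 0.0916]
eef_rot: [180.0, -0.0, -101.6]
contact_force: [-0.8, -5.2, 0.3]
gripper_width: 0.035
gripper_force: 20.0
```

Contact at −5 N: that is the button's flank. I back off slightly, let go, and regrip at the mouth so that the +y pad presses the button in while holding the nozzle.

drive_tool --increments '[[[-0.5,0.006,0,0,0],[-0.5,0.006,0,0,0],[0.4,0.006,0,0,0],[0.4,0.006,0,0,0],[0.4,0.006,0,0,0]]]'

```text
time_s: 13.1
tcp_pos: [0.5316, 0.0573, 0.0917]
eef_rot: [-180.0, 0.0, -101.6]
contact_force: [-0.9, -0.3, 0.2]
gripper_width: 0.0588
gripper_force: 0.0
```

drive_tool --increments '[[[0.4,0,0,0,0],[0.4,0,0,0,0]]]'

```text
time_s: 13.35
tcp_pos: [0.5315, 0.0571, 0.0916]
eef_rot: [-180.0, 0.0, -101.6]
contact_force: [-0.6, 0.6, -0.4]
gripper_width: 0.061
gripper_force: 0.0
```

drive_tool --increments '[[[0.4,-0.1,0,0.01,0],[0.4,-0.2,0,0.035,0],[0.4,-0.3,0,0.035,0],[0.4,-0.384,0,0.035,0],[0.4,-0.384,0,0.035,0]]]'

```text
time_s: 13.98
tcp_pos: [0.541, 0.1032, 0.0874]
eef_rot: [-180.0, 0.0, -101.5]
contact_force: [-0.2, 0.4, 0.5]
gripper_width: 0.0615
gripper_force: 0.0
```

Run:
```python
from h import *
s=r.get_state(); print(s["tcp_pos"],s["contact_force"].round(2),s["moment"].round(3),s["gripper_width"])
im=capture("side"); a=cv2.convertScaleAbs(cv2.resize(im[250:320,310:390,::-1],None,fx=8,fy=8,interpolation=cv2.INTER_CUBIC),alpha=1.5)
cv2.imwrite("pics/s4c.png",a)
```

```text
[0.54095667 0.10321529 0.08739795] [-0.18  0.38  0.46] [-0.008  0.098  0.029] 0.06145280822509864
```

View pics/s4c.png

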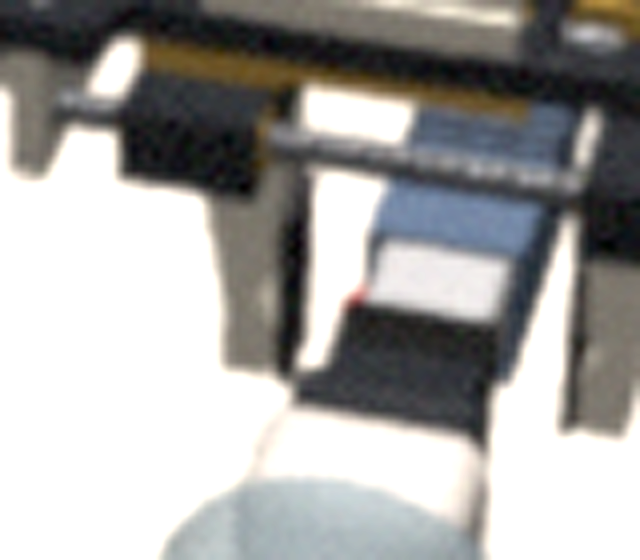

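The pads now straddle the mouth and the red button at crop (355,298). I shift back 1 mm and close.

drive_tool --increments '[[[0.4,0.008,0,0,0],[-0.1,0.008,0,0,0],[-0.3,0.008,0,0,0],[-0.5,0.008,0,0,0],[-0.5,0.008,0,0,0]]]' --squeeze 25

```text
time_s: 14.65
tcp_pos: [0.5407, 0.1012, 0.0876]
eef_rot: [-180.0, 0.0, -101.6]
contact_force: [1.0, -0.7, 0.7]
gripper_width: 0.0354
gripper_force: 25.0
```

drive_tool --increments '[[[-0.5,0,0,0,0],[-0.5,0,0,0,0]]]'

```text
time_s: 14.9
tcp_pos: [0.5407, 0.1013, 0.0876]
eef_rot: [-180.0, -0.0, -101.6]
contact_force: [1.4, -1.2, 2.2]
gripper_width: 0.0352
gripper_force: 25.0
```

Width is 35.3 mm: the pads are flush on the nozzle, so the button is held in by 4.25 mm. I push gently.

drive_tool --increments '[[[-0.5,-0.006,0,0,0],[-0.5,-0.012,0,0,0],[-0.5,-0.018,0,0,0],[-0.5,-0.018,0,0,0]]]'

```text
time_s: 15.4
tcp_pos: [0.5411, 0.1033, 0.0876]
eef_rot: [-180.0, -0.0, -101.6]
contact_force: [1.0, -4.5, 4.3]
gripper_width: 0.0352
gripper_force: 25.0
```

drive_tool --increments '[[[-0.5,-0.006,0,0,0],[-0.5,-0.012,0,0,0],[-0.5,-0.018,0,0,0],[-0.5,-0.018,0,0,0]]]'

```text
time_s: 15.9
tcp_pos: [0.5414, 0.105, 0.0876]
eef_rot: [-180.0, -0.0, -101.6]
contact_force: [1.3, -7.2, 4.8]
gripper_width: 0.0354
gripper_force: 25.0
```

drive_tool --increments '[[[-0.5,-0.006,0,0,0],[-0.5,-0.012,0,0,0],[-0.5,-0.012,0,0,0]]]'

```text
time_s: 16.27
tcp_pos: [0.5416, 0.1061, 0.0876]
eef_rot: [180.0, -0.1, -101.6]
contact_force: [2.0, -8.6, 6.2]
gripper_width: 0.0353
gripper_force: 25.0
```

drive_tool --increments '[[[-0.5,-0.006,0,0,0],[-0.5,-0.012,0,0,0],[-0.5,-0.012,0,0,0]]]'

```text
time_s: 16.65
tcp_pos: [0.5421, 0.1081, 0.0877]
eef_rot: [-180.0, -0.0, -101.6]
contact_force: [1.4, -6.5, 5.6]
gripper_width: 0.0358
gripper_force: 25.0
```

drive_tool --increments '[[[-0.5,-0.008,0,0,0],[-0.5,-0.016,0,0,0],[-0.5,-0.024,0,0,0],[-0.5,-0.024,0,0,0]]]'

```text
time_s: 17.15
tcp_pos: [0.5426, 0.1106, 0.0877]
eef_rot: [-180.0, -0.1, -101.6]
contact_force: [1.6, -6.5, 6.2]
gripper_width: 0.0352
gripper_force: 25.0
```

drive_tool --increments '[[[-0.5,-0.008,0,0,0],[-0.5,-0.016,0,0,0],[-0.5,-0.024,0,0,0],[-0.5,-0.024,0,0,0]]]'

```text
time_s: 17.65
tcp_pos: [0.5432, 0.1134, 0.0877]
eef_rot: [-180.0, -0.1, -101.6]
contact_force: [1.8, -6.7, 6.1]
gripper_width: 0.035
gripper_force: 25.0
```

Run:
```python
from h import *
s=r.get_state(); print(s["tcp_pos"],s["contact_force"].round(2),s["moment"].round(3),s["gripper_width"])
im=capture("side"); a=cv2.convertScaleAbs(cv2.resize(im[250:320,310:390,::-1],None,fx=8,fy=8,interpolation=cv2.INTER_CUBIC),alpha=1.5)
cv2.imwrite("pics/s5c.png",a)
```

```text
[0.54319854 0.11343051 0.08768847] [ 1.79 -6.68  6.12] [-2.755 -0.523  0.043] 0.03504916684518072
```

View pics/s5c.png

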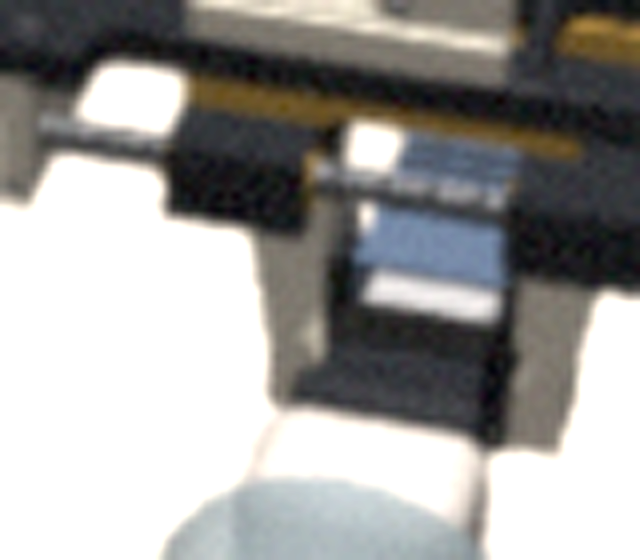

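The mouth has moved over the button: the exposed silver is down to crop rows 272–310 and the button is hidden. I regrip farther back, clear of hole and seal.

drive_tool --increments '[[[0.4,0,0,0,0],[0.4,0,0,0,0],[0.4,0,0,0,0],[0.4,0,0,0,0],[0.4,0,0,0,0]]]'

```text
time_s: 18.32
tcp_pos: [0.5431, 0.1141, 0.0874]
eef_rot: [180.0, 0.0, -101.6]
contact_force: [-0.4, -0.2, 0.4]
gripper_width: 0.061
gripper_force: 0.0
```

drive_tool --increments '[[[0.4,0.1,0,0,0],[0.4,0.2,0,0,0],[0.4,0.3,0,0,0],[0.4,0.375,0,0,0],[0.4,0.375,0,0,0]]]'

```text
time_s: 18.95
tcp_pos: [0.5339, 0.0691, 0.0875]
eef_rot: [-180.0, 0.0, -101.7]
contact_force: [0.5, -0.7, 0.8]
gripper_width: 0.0615
gripper_force: 0.0
```

drive_tool --increments '[[[-0.1,0,0,0,0],[-0.3,0,0,0,0],[-0.5,0,0,0,0],[-0.5,0,0,0,0],[-0.5,0,0,0,0]]]' --squeeze 30

```text
time_s: 19.58
tcp_pos: [0.5341, 0.0702, 0.0874]
eef_rot: [-180.0, 0.0, -101.6]
contact_force: [-0.4, 0.8, -0.6]
gripper_width: 0.0354
gripper_force: 30.0
```

Run:
```python
from h import *
s=r.get_state(); print(s["tcp_pos"],s["contact_force"].round(2),s["moment"].round(3),s["gripper_width"],s["gripper_force"])
im=capture("side"); a=cv2.convertScaleAbs(cv2.resize(im[250:320,310:390,::-1],None,fx=8,fy=8,interpolation=cv2.INTER_CUBIC),alpha=1.5)
cv2.imwrite("pics/s6c.png",a)
```

```text
[0.53412608 0.07018607 0.08739891] [-0.44  0.84 -0.59] [ 0.534  0.116 -0.15 ] 0.03544908538640674 29.999618008732796
```

View pics/s6c.png

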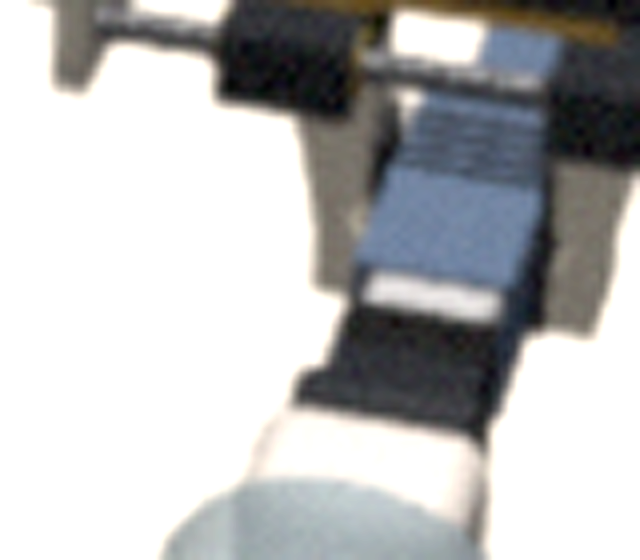

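Nozzle is held at the tube's rear with its mouth past the button (silver strip at crop rows 275–312). I push on.

drive_tool --increments '[[[-0.5,-0.01,0,0,0],[-0.5,-0.022,0,0,0],[-0.5,-0.034,0,0,0],[-0.5,-0.042,0,0,0],[-0.5,-0.042,0,0,0]]]'

```text
time_s: 20.25
tcp_pos: [0.5351, 0.0747, 0.0875]
eef_rot: [180.0, -0.0, -101.6]
contact_force: [0.4, -5.1, 1.5]
gripper_width: 0.0349
gripper_force: 30.0
```

drive_tool --increments '[[[-0.5,-0.01,0,0,0],[-0.5,-0.02,0,0,0],[-0.5,-0.03,0,0,0],[-0.5,-0.03,0,0,0]]]'

```text
time_s: 20.75
tcp_pos: [0.5358, 0.078, 0.0876]
eef_rot: [180.0, -0.0, -101.6]
contact_force: [0.7, -5.7, 2.2]
gripper_width: 0.0355
gripper_force: 30.0
```

drive_tool --increments '[[[-0.5,-0.008,0,0,0],[-0.5,-0.016,0,0,0],[-0.5,-0.016,0,0,0]]]'

```text
time_s: 21.12
tcp_pos: [0.5362, 0.08, 0.0876]
eef_rot: [-180.0, -0.0, -101.6]
contact_force: [0.9, -5.0, 3.5]
gripper_width: 0.0354
gripper_force: 30.0
```

drive_tool --increments '[[[-0.5,-0.006,0,0,0],[-0.5,-0.012,0,0,0],[-0.5,-0.012,0,0,0]]]'

```text
time_s: 21.5
tcp_pos: [0.5364, 0.081, 0.0877]
eef_rot: [180.0, -0.1, -101.6]
contact_force: [0.5, -6.9, 4.1]
gripper_width: 0.0352
gripper_force: 30.0
```

drive_tool --increments '[[[-0.5,-0.006,0,0,0],[-0.5,-0.012,0,0,0],[-0.5,-0.012,0,0,0]]]'

```text
time_s: 21.88
tcp_pos: [0.5366, 0.082, 0.0877]
eef_rot: [180.0, -0.1, -101.6]
contact_force: [-0.4, -9.2, 4.1]
gripper_width: 0.0351
gripper_force: 30.0
```

drive_tool --increments '[[[-0.5,-0.006,0,0,0],[-0.5,-0.01,0,0,0],[-0.5,-0.01,0,0,0]]]'

```text
time_s: 22.25
tcp_pos: [0.5368, 0.083, 0.0877]
eef_rot: [180.0, -0.1, -101.6]
contact_force: [0.5, -9.9, 5.6]
gripper_width: 0.0352
gripper_force: 30.0
```

drive_tool --increments '[[[-0.5,-0.006,0,-0.003,0],[-0.5,-0.01,0,-0.004,0],[-0.5,-0.01,0,-0.004,0]]]'

```text
time_s: 22.62
tcp_pos: [0.5368, 0.084, 0.0878]
eef_rot: [180.0, -0.1, -101.6]
contact_force: [2.4, -9.9, 0.7]
gripper_width: 0.035
gripper_force: 30.0
```

drive_tool --increments '[[[-0.5,-0.006,0,0,0],[-0.5,-0.01,0,0,0],[-0.5,-0.01,0,0,0]]]'

```text
time_s: 23.0
tcp_pos: [0.537, 0.0848, 0.0878]
eef_rot: [179.9, -0.2, -101.6]
contact_force: [2.7, -13.1, 2.6]
gripper_width: 0.0353
gripper_force: 30.0
```

Run:
```python
from h import *
s=r.get_state(); print(s["tcp_pos"],s["contact_force"].round(2),s["moment"].round(3))
for n in("side","top"): cv2.imwrite(f"pics/{n}7.png",capture(n)[:,:,::-1])
t=cv2.imread("pics/side7.png").astype(int); t0=cv2.imread("pics/side0.png").astype(int)
for q in(t,t0):
    k=(q[:,:,2]-q[:,:,1]>35)[270:300,335:375]; print(k.sum(),[ (v.mean().round(1)) for v in np.nonzero(k)] if k.any() else "")
```

```text
[0.53698061 0.08484869 0.08778511] [  2.66 -13.1    2.59] [-4.922 -0.709 -0.184]
0 
1 [np.float64(17.0), np.float64(19.0)]
```

drive_tool --increments '[[[-0.5,-0.005,0,0,0],[-0.5,-0.008,0,0,0],[-0.5,-0.008,0,0,0]]]'

```text
time_s: 23.48
tcp_pos: [0.5371, 0.0856, 0.0878]
eef_rot: [179.9, -0.2, -101.6]
contact_force: [2.6, -13.5, 2.9]
gripper_width: 0.0355
gripper_force: 30.0
```

drive_tool --increments '[[[-0.5,-0.005,0,0,0],[-0.5,-0.008,0,0,0],[-0.5,-0.008,0,0,0]]]'

```text
time_s: 23.85
tcp_pos: [0.5373, 0.0864, 0.0878]
eef_rot: [179.9, -0.2, -101.6]
contact_force: [1.3, -14.9, 3.5]
gripper_width: 0.0354
gripper_force: 30.0
```

drive_tool --increments '[[[-0.5,-0.004,0,0,0],[-0.5,-0.006,0,0,0],[-0.5,-0.006,0,0,0]]]'

```text
time_s: 24.22
tcp_pos: [0.5374, 0.0869, 0.0878]
eef_rot: [179.9, -0.2, -101.6]
contact_force: [3.0, -14.8, 2.9]
gripper_width: 0.0356
gripper_force: 30.0
```

Run:
```python
from h import *
s=r.get_state(); print(s["contact_force"].round(2),s["moment"].round(3))
for n in("side","top","wrist"):
    q=capture(n)[:,:,::-1]; cv2.imwrite(f"pics/{n}8.png",q); q=q.astype(int); k=(q[:,:,2]-q[:,:,1]>25)
    if n=="side": k=k[265:300,335:375]
    if n=="top": k=k[258:282,225:248]
    if n!="wrist": print(n,k.sum(),[v.mean().round(1) for v in np.nonzero(k)] if k.any() else "")
```

```text
[  3.01 -14.78   2.9 ] [-5.731 -0.745 -0.223]
side 0 
top 0
```

drive_tool --increments '[[[-0.5,-0.004,0,0,0],[-0.5,-0.006,0,0,0],[-0.5,-0.006,0,0,0]]]'

```text
time_s: 24.75
tcp_pos: [0.5374, 0.0874, 0.0878]
eef_rot: [179.9, -0.2, -101.6]
contact_force: [2.3, -16.6, 2.9]
gripper_width: 0.0352
gripper_force: 30.0
```

drive_tool --increments '[[[-0.5,-0.004,0,0,0],[-0.5,-0.006,0,0,0],[-0.5,-0.006,0,0,0]]]'

```text
time_s: 25.12
tcp_pos: [0.5374, 0.0876, 0.0878]
eef_rot: [179.9, -0.3, -101.6]
contact_force: [1.7, -19.2, 3.3]
gripper_width: 0.0355
gripper_force: 30.0
```

```bash
cat > red.py <<'E'
from h import *
s=r.get_state(); print(s["tcp_pos"].round(4),s["contact_force"].round(2),s["moment"].round(3))
for nm,q in(("start",cv2.imread("pics/side0.png")),("now",capture("side")[:,:,::-1])):
    q=q.astype(int); k=(q[:,:,2]-q[:,:,1])[270:300,335:375]; i=np.unravel_index(k.argmax(),k.shape); print(nm,k.max(),(i[1]+335,i[0]+270),(k>20).sum())
E
python3 red.py
```

```text
[0.5374 0.0876 0.0878] [  1.67 -19.24   3.29] [-7.099 -0.966 -0.325]
start 36 (np.int64(354), np.int64(287)) 3
now 14 (np.int64(342), np.int64(284)) 0
```

Run:
```python
from h import *
im=capture("side")[:,:,::-1]; cv2.imwrite("pics/side9.png",im)
for f in("side0","s2","side9"):
    q=cv2.imread(f"pics/{f}.png").astype(int); print(f)
    print((q[:,:,2]-q[:,:,1])[280:293,346:364]); 
q=im.astype(int); print(q[278:294,344:366].sum(2)//3); print((q[:,:,0]-q[:,:,2])[278:294,344:366])
m=camera_model("side"); a=np.radians(-101.5); d=np.array([np.cos(a),np.sin(a),0]); n=np.array([-d[1],d[0],0])
B=np.array([.5325,.0655,.095])-.042*d
for o in(15,18,22): print(o,cv2.projectPoints((B+n*o/1e3)[None],np.array(m["rvec"]),np.array(m["tvec"]),np.array(m["camera_matrix"]),None)[0].ravel().round(1))
```

```text
side0
[[ 9 10  8  8  9  9  8  9 11  6  9  8  4  3  2  2  2  1]
 [ 9 10  9  9  9 11 10  9  9  9 10  5  1  2  2  2  2  2]
 [ 7 10  8 10  6 10  8 10 10  6  8  3  2  2  3  2  4  2]
 [10  9 10  8  9  9  7  8  8  6  7  4  2  3  3  5  1  1]
 [ 7 10  8  8  8  9  8  8  6  7  4  4  2  4  2  4  3  3]
 [ 7  8  6  9  8  8  9 10 15 18  7  2  3  6  4  3  3  4]
 [10  9  8  7  8  8 11 15 30 29  8  5  2  2  2  3  3 -1]
 [ 9  8  8  9  9  9 16 20 36 20  3  1  2  2  4  1  3  3]
 [ 8  8  8 10  8  9 13 20 11  5 -1  2 -1 -1  1  4  1  3]
 [10  6 10  7  9  9  8  5  5  6  3  0 -4 -2  4 -1  2 -1]
 [ 7  7  7  7  9  6  4  0 -3  0  6  3 -1  1  2 -1 -3  3]
 [ 8  7  9  6  7  6  4 -1  5  3  0 -4 -6 -1 -1  2  0  3]
 [ 9  8 10 10  9  4  0  7 -3 -4 -2  0 -5 -4  6  2 -1  1]]
s2
[[10  9 11 11 11  8  9 11  9 12  9  9  5  3  2  2  4  4]
 [11  8  9  9  8  8 10 10 11  8  9  6  2  3  3  0  2  2]
 [ 9 11 10  8 10  9  9 10  8  9  8  6  3  4  3  5  4  3]
 [ 9 11  9  8  7  9  8 10 11  8  8  4  2  1  3  2  4  2]
 [ 7  8  8 12  8 11 11  9 11  9  6  2  3  4  4  3  3  3]
 [ 9 10  9 10 10 10 12 13 19 18  8  1  3  3  3  3  0  3]
 [ 9 10
[... 3703 characters left out ...]
-21 -19 -16 -13 -10 -11  -9  -4  17  29  31  32  31  32  32  32  33  32
   31  34  32  30]
 [-22 -21 -18 -15 -10 -12 -10   1  15  25  27  28  33  30  29  33  30  31
   31  32  34  31]
 [-20 -20 -17 -14 -11 -12 -11  -3   4  13  15  21  22  25  27  28  28  28
   30  31  31  31]
 [-22 -20 -18 -15 -10 -11  -9  -6   0   4   7   6  11  15  14  17  16  20
   19  23  27  26]
 [-19 -21 -18 -16 -12 -10 -10  -9  -1   0   0  -3  -1   4   2  -1   8   8
    6  12   8  13]
 [-19 -19 -20 -19 -18 -15 -16 -10   1   5  -5   0   1  -3  -1  -3  -1  -3
    1   1   2   2]
 [-20 -20 -20 -24 -23 -21 -18 -10  -1   1   0   0   2  -2   2  -1  -1   0
    0  -1   0  -1]]
15 [356.1 288.2]
18 [354.5 287.9]
22 [352.3 287.6]
```

The push met a firm stop. The side camera can't see the hole wall (it lies on the −y side), so I do a gentle pull test.

drive_tool --increments '[[[-0.5,0.008,0,0,0],[-0.5,0.016,0,0,0],[-0.5,0.016,0,0,0]]]'

```text
time_s: 25.6
tcp_pos: [0.5375, 0.0872, 0.0878]
eef_rot: [180.0, -0.1, -101.6]
contact_force: [1.8, -11.4, 2.5]
gripper_width: 0.0354
gripper_force: 30.0
```

drive_tool --increments '[[[-0.5,0.008,0,0,0],[-0.5,0.012,0,0,0],[-0.5,0.012,0,0,0]]]'

```text
time_s: 25.98
tcp_pos: [0.5374, 0.0864, 0.0878]
eef_rot: [180.0, -0.1, -101.6]
contact_force: [1.8, -9.2, 0.5]
gripper_width: 0.0354
gripper_force: 30.0
```

drive_tool --increments '[[[-0.5,0.008,0,0,0],[-0.5,0.012,0,0,0],[-0.5,0.012,0,0,0]]]'

```text
time_s: 26.35
tcp_pos: [0.5372, 0.0853, 0.0878]
eef_rot: [180.0, -0.1, -101.6]
contact_force: [2.5, -7.1, 1.0]
gripper_width: 0.0355
gripper_force: 30.0
```

drive_tool --increments '[[[-0.5,0.006,0,0,0],[-0.5,0.01,0,0,0],[-0.5,0.01,0,0,0]]]'

```text
time_s: 26.72
tcp_pos: [0.537, 0.0843, 0.0878]
eef_rot: [180.0, -0.0, -101.6]
contact_force: [1.0, -5.8, 0.7]
gripper_width: 0.0356
gripper_force: 30.0
```

drive_tool --increments '[[[-0.5,0.006,0,0,0],[-0.5,0.01,0,0,0],[-0.5,0.01,0,0,0]]]'

```text
time_s: 27.1
tcp_pos: [0.5369, 0.0837, 0.0878]
eef_rot: [-180.0, 0.0, -101.6]
contact_force: [1.9, -3.4, -1.4]
gripper_width: 0.0356
gripper_force: 30.0
```

drive_tool --increments '[[[-0.5,0.006,0,0,0],[-0.5,0.01,0,0,0],[-0.5,0.01,0,0,0]]]'

```text
time_s: 27.48
tcp_pos: [0.5369, 0.0832, 0.0878]
eef_rot: [-180.0, 0.1, -101.6]
contact_force: [1.3, 4.4, -4.1]
gripper_width: 0.0355
gripper_force: 30.0
```

drive_tool --increments '[[[-0.5,0.004,0,0,0],[-0.5,0.006,0,0,0],[-0.5,0.006,0,0,0]]]'

```text
time_s: 27.85
tcp_pos: [0.5369, 0.0831, 0.0878]
eef_rot: [-180.0, 0.1, -101.6]
contact_force: [1.4, 8.4, -6.2]
gripper_width: 0.0351
gripper_force: 30.0
```

The pull is held (+8 N with no motion), so it is locked. I relax, let go, retreat and check for red from above.

drive_tool --increments '[[[-0.5,-0.01,0,0,0],[-0.5,-0.01,0,0,0],[0.5,-0.01,0,0,0],[0.5,-0.01,0,0,0],[0.5,-0.01,0,0,0]]]'

```text
time_s: 28.48
tcp_pos: [0.5367, 0.0826, 0.0881]
eef_rot: [-180.0, -0.0, -101.6]
contact_force: [-0.3, -0.9, -0.1]
gripper_width: 0.06
gripper_force: 0.0
```

drive_tool --increments '[[[0.5,0,0,0,0],[0.5,0,0,-0.2,0],[0.5,0,0,-0.5,0],[0.5,0,0,-0.8,0],[0.5,0,0,-1,0]]]'

```text
time_s: 29.1
tcp_pos: [0.5371, 0.0829, 0.2099]
eef_rot: [-179.9, 0.1, -101.6]
contact_force: [1.2, 1.2, -0.2]
gripper_width: 0.0656
gripper_force: 0.0
```

drive_tool --increments '[[[0.5,0.3,0.3,-0.3,0],[0.5,0.6,0.6,-0.5,0],[0.5,0.9,0.9,-0.5,0],[0.5,1,1,-0.5,0]]]'

```text
time_s: 29.6
tcp_pos: [0.393, -0.0117, 0.2685]
eef_rot: [-179.9, 0.1, -101.6]
contact_force: [0.5, 0.3, -0.2]
gripper_width: 0.0658
gripper_force: 0.0
```

drive_tool --increments '[[[0.5,0.3,0.3,0,0],[0.5,0.6,0.6,0,0],[0.5,0.9,0.6,0,0],[0.5,1,0.6,0,0]]]'

```text
time_s: 30.1
tcp_pos: [0.2998, -0.1147, 0.2682]
eef_rot: [-179.9, 0.0, -101.7]
contact_force: [0.2, -0.2, -0.5]
gripper_width: 0.0656
gripper_force: 0.0
```

Run:
```python
from h import *
q=capture("top")[:,:,::-1]; cv2.imwrite("pics/top10.png",q); q=q.astype(int); p=cv2.imread("pics/top0.png").astype(int)
for n,i in(("start",p),("now",q)):
    k=(i[:,:,2]-i[:,:,1]>40); k[:255]=0;k[290:]=0;k[:,:220]=0;k[:,280:]=0; y,x=np.nonzero(k); print(n,len(x),x.mean(),y.mean(),(i[:,:,2]-i[:,:,1])[255:290,220:260].max())
    b=(i[:,:,0]-i[:,:,2]>12); b[:250]=0;b[325:]=0;b[:,:200]=0;b[:,350:]=0; y,x=np.nonzero(b); print("blue",len(x),x.min() if len(x) else "",x.max() if len(x) else "")
dif=np.abs(q-p).sum(2)>90; print([dif[a:b,c:d].sum() for a,b,c,d in((140,200,190,240),(145,195,335,380),(230,275,365,435),(300,352,452,530))])
print(r.get_state()["tcp_pos"],r.get_state()["contact_force"].round(1))
```

```text
start 10 234.5 271.0 93
blue 0  
now 1 235.0 270.0 54
blue 1125 220 297
[np.int64(0), np.int64(0), np.int64(0), np.int64(0)]
[ 0.29990733 -0.11500332  0.26810447] [-0.  -0.5 -0.7]
```

Run:
```python
from plant import job
print(job.close_job())
```

```text
the job is handed in; nothing more can be done
None
```

The nozzle is on the inlet pipe and locked: a pull of about 8 N did not move it, and a speck of red shows through at the button's place. I let go and handed the job in at about 30 s, with the other things on the counter unmoved; no verdict was shown.

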